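# Open the enclosure's beam shutter by its hidden rim release

### The job

Rest a closed fingertip lightly on the raised black rim along the near top edge of the low grey optics enclosure and sweep it along the rim until you find the notch, then press the release key inside the notch all the way down, so that the beam shutter swings open. Finish while still holding the key down, without ever leaning hard on the enclosure. Nothing is to be picked up: leave all the loose optics and tools where they are.

Things in the scene. Friction and masses are not known exactly. Their poses are not given: they have to be found in the camera images.
- enclosure: Low dark grey optics enclosure, fixed: 200 mm deep (x), 420 mm wide (y), flat lid at height 110 mm, on a black foot 220 x 440 x 12 mm. Origin: centre of its underside, on the table; z up, x from the rim side (nearest the robot) to the shutter side. Loose things up to 35 mm tall lie on the lid, 30 mm or more behind the rim.
- rim (a point): Middle of the rim's top face, axes as the enclosure's, 89 mm to the -x side of its centre. The rim: straight black bar on soft springs (gives straight down up to 5 mm, 1 N to start, 7 N at its stop), 420 mm long (y), 22 mm wide (x), 20 mm proud of the lid, top flat to 0.5 mm, 130 mm above the table. One notch 50 mm long cuts across it, its centre between -58 and +58 mm along y from here; beyond 85 mm the rim is whole.
- release (a joint): Travel (m) of the release key, a black bar 20 mm wide (x), hidden inside the rim and bare only in the notch, its top 8 mm below the rim's: 0 = up, grows as pressed straight down, 0.010 = at its rigid stop (top then 2 mm above the lid). A light spring returns it: about 0.3 N to start, 8 N at the stop. The black notch is open towards the robot and the lid.
- shutter (a joint): Angle of the aluminium shutter blade on the enclosure's far (+x) face, rad: 0 = closed over the beam port, about 1.2 = open. It is geared to the release key (120 rad per m of key travel) and closes again when the key is let go.
- driver: Loose black-handled screwdriver 150 mm long, lying on the lid; origin: in its handle-to-tip line; leave alone.
- lens_tube: Loose black lens tube, 31 mm across, 30 mm tall, standing on the lid; origin: centre of its underside; leave alone.
- adapter_ring: Loose steel adapter disc, 40 mm across, 12 mm tall, on the lid; origin: centre of its underside; leave alone.
- lens_mount: Loose black lens mount on a post, 120 mm tall, foot 50 x 60 mm, on the table left of the enclosure; origin: centre of its underside; leave alone.
- mirror_mount: Loose black round mount on a post, 110 mm tall, foot 50 x 60 mm, on the table left of the enclosure; origin: centre of its underside; leave alone.
- spare_post: Loose steel post, 75 mm tall, foot 24 mm across, on the table right of the enclosure; origin: centre of its underside; leave alone.
- screw_jar: Loose jar, 48 mm across, 60 mm tall, on the table right of the enclosure; origin: centre of its underside; leave alone.

How it is judged (in metres and radians):
On the way, in this order (a step that is already met when the one before it is completed fails the run):
1. a fingertip rests on the rim (at least 1.5 N) with the release key still up (contact force between the fingers and enclosure above 1.5 N and value of joint release below 0.0007 m and x of the grasp point in the frame of rim between -0.05 and 0.05 m and y of the grasp point in the frame of rim between -0.22 and 0.22 m and z of the grasp point in the frame of rim between -0.02 and 0.06 m), for 0.2 s.
2. the release key is pressed down in the notch (7 mm or more) by the fingers (value of joint release above 0.007 m and contact force between the fingers and enclosure above 2 N and x of the grasp point in the frame of rim between -0.05 and 0.05 m and y of the grasp point in the frame of rim between -0.22 and 0.22 m and z of the grasp point in the frame of rim between -0.02 and 0.06 m), for 0.2 s.
At the end, for the whole second after the job is handed in: The fingers, at the rim (grasp point within 50 mm of its centre line), still hold the release key at least 7 mm down of its 10 mm with more than 2 N, and the shutter is open by at least 0.8 rad (all of step 2 and value of joint shutter above 0.8 rad); the arm keeps its last pose, push and grip.
It fails at once if the enclosure is leaned on with more than 60 N (contact force between any of the fingers, the arm and enclosure above 60 N).
It fails at once if a loose bystander is moved by more than 20 mm or lifted (distance of any of driver, lens_tube, adapter_ring, lens_mount, mirror_mount, spare_post, screw_jar from where it was at the start of the episode above 0.02 m).
It also fails if it takes over 64 s, if anything falls off the work surface, if the arm or the gripper's body presses on something with over 40 N, if the wrist force passes 120 N, or if a joint passes its speed limit or range.

### The arm

A 6-joint arm with a two-finger parallel gripper is mounted at the origin on the work surface. World frame = base frame: x ahead of the robot, y to its left, z up, the work surface at z = 0. Lengths are in mm, angles in rad, forces in N, time in s.
With the tool pointing down it reaches from about 300 to 775 mm from the base axis. Payload 14.6 kg.
Tool frame: the origin (TCP) lies on the centre line of the jaws, within the pads' length; the fingertips stand 19 mm ahead of it and the grasp point (between the pads) is the TCP (bot.tip_reach is the distance from the TCP to the fingertips, in mm); y points along the fingers, x is the direction in which the jaws open and shut, and the axes are right-handed (so a half turn about y gives the same grasp; the last joint's range is limited). The gripper opens to 85 mm and grips with 20 to 120 N. Pads are 22 mm wide; open, the fingers measure 114 mm over their backs; the gripper's body (76 mm by 85 mm) begins 54 mm behind the grasp point. The pads swing forward as they close: fully open they stand 13 mm farther back than shut.
Start: joints at [-1.256, 0.3, 1.521, -0, 1.321, -0.067], TCP at [204.918, -510.39, 250.281] pointing down, gripper open.
Joint ranges: [-3.03, 3.03], [-0.79, 2.21], [0.23, 2.52], [-1.04, 4.18], [0, 3.07], [-2.55, 2.55]. Speed limits (rad/s): [2.22, 2.22, 2.57, 3.14, 3.14, 3.14].

### API

Orientations are given as a unit quaternion [w, x, y, z].
In Python, from rig import bot gives the robot as it stands. Calls block until the motion is done:
- bot.move_to(position, orientation): joint-space move of the TCP to a pose.
- bot.servo_line(position, attitude=None, speed=150, until_force=None): straight line of the TCP; attitude=None keeps the orientation; speed is the mean speed in mm/s. With until_force (N) it stops when the force on the tool has changed by that much, and returns True; else False.
- bot.move_joints(angles): joint-space move.
- bot.move_gripper(opening, grip_force=None): finger opening in mm; grip_force is the grip in N (None keeps the last); returns when the fingers have stopped.
- bot.dwell(seconds).
- bot.ik(position, orientation): joint angles nearest the present ones, or None.
- bot.read_state(): the state.
- bot.read_camera(name): name is "scene" or "top" or "wrist"; returns a dict with "image" (400x640x3 uint8, blue, green, red), "depth" (400x640 float32, mm along the optical axis (not along the pixel's ray), 0 where there is no reading), "fovy" (degrees; the focal length in pixels is half the picture's height over the tangent of half this angle, whatever the lens; pixels are square), "cx", "cy" (the principal point, pixels), "eye" and "attitude" of the camera in the world; the wrist camera has in their place "mount" (4x4, takes a point from camera to tool coordinates, whose origin is the TCP and whose axes are the tool frame's). Camera axes: x right, y down, z forward; pixel columns grow to the right and rows downward; lengths in mm; the calibration is good to about 2 mm. The wrist camera is an equidistant fisheye: a pixel r from the principal point sees the ray r / f radians off the axis. A picture is of the moment at which its call begins: read the wrist's pose just before it.
A pose or a line that the arm cannot do raises bot.MotionError and nothing moves.
- bot.finish_job(): hands the job in, once; it reports no verdict.
The state is a dict: "clock": time; "joint_positions": joint angles; "qvel": joint speeds; "effort": joint torques, N m; "ee_pos": TCP position; "tool_rot": TCP orientation; "ft_force": force on the tool from outside, world axes, zero at the start; "moment": the same for the moment, N m; "grip_width": finger opening in mm.
Only numpy, scipy, OpenCV 4.12 (cv2) and the standard library are available. Lean on these libraries where they do the work, as an engineer would, in place of code of your own. Each camera call takes 0.05 s, during which the arm holds its last target.

## Working session

There is one attempt and no reset: what is moved stays moved. The work goes in short steps, each a Python script; the robot and the scene stay as the last script left them, time stands still between calls to the robot, and variables do not carry over. Pictures are saved under pics/ and viewed, and the job is handed in when it is done.

```bash
mkdir -p pics; ls; python3 - <<'E'
from rig import bot
import cv2
for n in ("scene","top"):
    c=bot.read_camera(n); cv2.imwrite(f"pics/{n}0.png",c["image"])
    print(n,c["fovy"],c["cx"],c["cy"],c["eye"],c["attitude"])
s=bot.read_state(); print(s)
print(bot.tip_reach)
E
```

```text
pics
scene 53.59985790759098 316.4060471721594 199.9223260253603 [ 978.39721074 -440.84401063  757.57558827] [-0.33670921  0.86499288  0.34974581 -0.12685465]
top 54.07256171087771 317.60287496972586 199.76618193147561 [454.40716236  28.04647728 916.98333299] [-0.05048728  0.71571795 -0.69482391  0.04917913]
{'clock': 0.1, 'joint_positions': array([-1.25561702e+00,  3.00422079e-01,  1.52150497e+00, -1.55892954e-05,
        1.32069135e+00, -6.66240158e-02]), 'qvel': array([-1.27136180e-04, -3.04825907e-03, -5.36754150e-04,  1.88303501e-03,
        3.95300753e-05,  1.39813269e-03]), 'effort': array([ 5.87608902e-04, -5.44379997e+01, -3.62371588e+01, -8.00246380e-05,
        3.02445085e-03,  4.12961288e-05]), 'ee_pos': array([ 204.85218952, -510.23034551,  249.78039047]), 'tool_rot': array([ 0.58600805, -0.58557113,  0.39633299, -0.39575394]), 'ft_force': array([-0.77859066,  0.62387525, -0.91640822]), 'moment': array([0.01673039, 0.0185051 , 0.04197366]), 'grip_width': 85.50894236932167}
19.0
```

View pics/scene0.png

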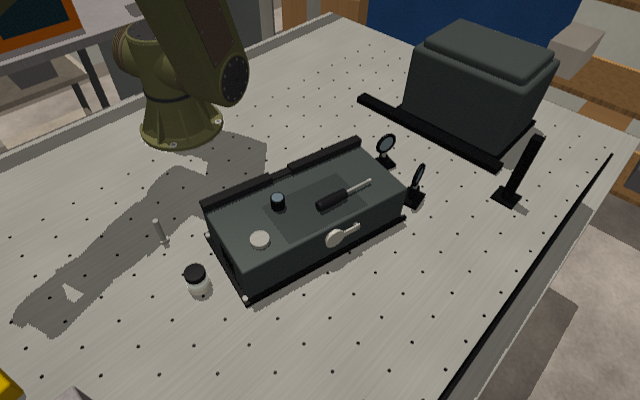

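View pics/top0.png

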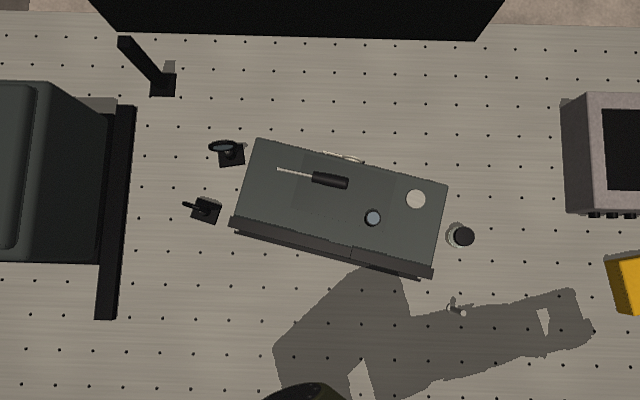

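The scene view shows the rim running from about (205,205) to (360,143), with a possible gap near (280,172). In the top view the rim runs from (231,222) to (432,272), with a mark near (351,250). I'll enlarge that area.

```bash
cat > h.py <<'E'
from rig import bot
import cv2, numpy as np
from scipy.spatial.transform import Rotation as R
def rot(q): return R.from_quat([q[1],q[2],q[3],q[0]])
def cloud(c):
    h,w=c["depth"].shape; f=h/2/np.tan(np.radians(c["fovy"])/2)
    u,v=np.meshgrid(np.arange(w),np.arange(h)); d=c["depth"]
    p=np.stack([(u-c["cx"])/f*d,(v-c["cy"])/f*d,d],-1)
    return p@rot(c["attitude"]).as_matrix().T+np.array(c["eye"])
E
python3 - <<'E'
from h import *
c=bot.read_camera("top");P=cloud(c)
s=bot.read_camera("scene");Q=cloud(s)
np.savez("c0.npz",P=P,Q=Q)
im=cv2.convertScaleAbs(c["image"][205:290,215:450],alpha=2.5,beta=20)
cv2.imwrite("pics/t1.png",cv2.resize(im,None,fx=3.4,fy=3.4,interpolation=cv2.INTER_CUBIC))
im=cv2.convertScaleAbs(s["image"][130:220,195:375],alpha=2.5,beta=20)
cv2.imwrite("pics/s1.png",cv2.resize(im,None,fx=4.4,fy=4.4,interpolation=cv2.INTER_CUBIC))
for n,A in(("top",P),("scene",Q)):
    z=A[...,2]; xy=A[...,:2]
    for lo,hi in((122,138),(104,116)):
        m=((z>lo)&(z<hi)&(A[...,0]>250)&(A[...,0]<700)&(abs(A[...,1])<300)).astype(np.uint8)
        k,l,st,_=cv2.connectedComponentsWithStats(m)
        i=1+np.argsort(-st[1:,4])[:3]
        for j in i:
            pts=xy[l==j].astype(np.float32); print(n,lo,st[j],cv2.minAreaRect(pts),np.median(z[l==j]))
E
```

```text
top 122 [ 227  215  207   65 2317] ((472.0675048828125, 4.7983856201171875), (420.0081787109375, 22.65902328491211), 77.11500549316406) 131.05709229390584
top 122 [277 167  72  22 527] ((616.4585571289062, 44.268367767333984), (148.75929260253906, 25.428382873535156), 78.88331604003906) 133.01877815254352
top 122 [406 189  20  20 238] ((576.2488403320312, -168.26451110839844), (38.54173278808594, 37.690311431884766), 69.52360534667969) 123.32773624905082
top 104 [  233   137   215   131 15777] ((569.4915161132812, -17.587310791015625), (420.0469970703125, 178.88136291503906), 77.24935150146484) 111.17512310018742
top 104 [188 203  14   7  56] ((548.3667602539062, 287.031005859375), (26.711851119995117, 9.152749061584473), 74.39976501464844) 108.49356307695712
top 104 [224 140  10   5  35] ((686.748291015625, 223.33224487304688), (9.012269020080566, 17.196090698242188), 25.582382202148438) 110.37805639445662
scene 122 [199 172  78  38 760] ((445.27142333984375, -115.15760803222656), (176.24180603027344, 26.873701095581055), 77.44185638427734) 129.265689545712
scene 122 [287 134  75  37 680] ((496.2554626464844, 109.49314880371094), (205.3140869140625, 27.511077880859375), 76.97754669189453) 129.21320353052727
scene 122 [315 178  57  32 408] ((621.35107421875, 40.855438232421875), (148.65322875976562, 24.484867095947266), 76.26546478271484) 131.2295959909531
scene 104 [  202   144   205   131 11180] ((562.5591430664062, -17.0552978515625), (420.08746337890625, 195.62376403808594), 77.10520935058594) 109.51231565728557
scene 104 [415 162  11  15  41] ((686.6707153320312, 239.2979736328125), (8.659421920776367, 52.604164123535156), 8.577399253845215) 112.58706888084453
scene 104 [381 133  10   5  24] ((550.1456298828125, 285.98052978515625), (28.658397674560547, 9.349278450012207), 76.51895141601562) 107.1281028764019
```

View pics/t1.png

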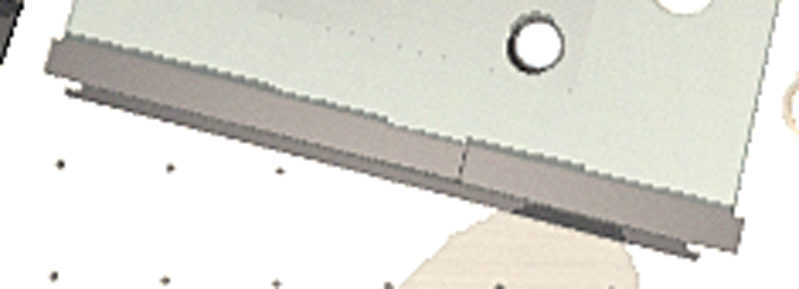

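View pics/s1.png

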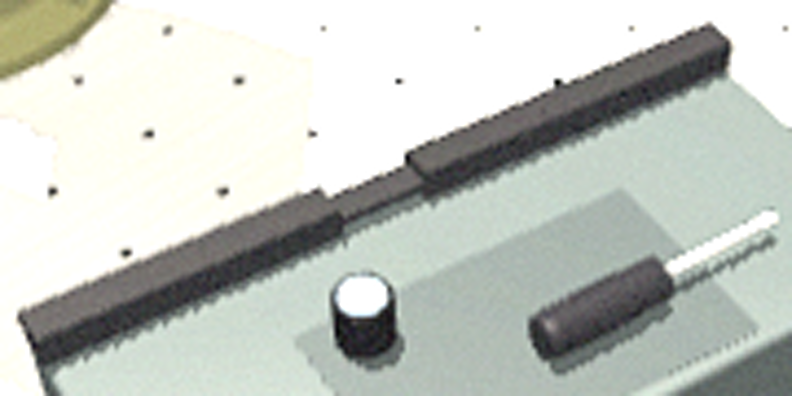

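The scene view clearly shows the notch, at about (272–290, 165–178) in the full image. I'll locate it along the rim by depth.

```bash
cat >> h.py <<'E'
yaw=np.radians(-12.9); C=np.array([472.,4.8])   # rim centre
ex=np.array([np.cos(yaw),np.sin(yaw)]); ey=np.array([-ex[1],ex[0]])
def W(x,y,z): return np.r_[C+ex*x+ey*y,z]
E
python3 - <<'E'
from h import *
d=np.load("c0.npz")
for n in "PQ":
    A=d[n].reshape(-1,3); q=A[:,:2]-C; x=q@ex;y=q@ey
    m=(abs(x)<5)
    print(n,[ (int(b),round(float(np.median(A[m&(abs(y-b)<2.5),2])),1)) for b in range(-60,40,5) if (m&(abs(y-b)<2.5)).any()])
    m=(A[:,2]>127)&(A[:,2]<135)&(abs(x)<25)&(abs(y)<215); print(np.percentile(x[m],[2,50,98]),y[m].min(),y[m].max())
    m=(A[:,2]>106)&(A[:,2]<114)&(x>0)&(x<230)&(abs(y)<215); print("lid x",np.percentile(x[m],[1,99]))
# orientation candidates
s=bot.read_state(); print(rot(s["tool_rot"]).as_matrix().round(3))
for k in range(4):
    a=yaw+k*np.pi/2; tx=np.array([np.cos(a),np.sin(a),0]); ty=np.array([0,0,-1.]); tz=np.cross(tx,ty)
    M=R.from_matrix(np.c_[tx,ty,tz]); o=M.as_quat(); o=[o[3],*o[:3]]
    print(k,np.round(o,4),[bot.ik(W(-2,yy,z),o) for yy,z in((60,240),(-20,130))])
E
```

```text
P [(-60, 131.0), (-55, 131.5), (-50, 131.6), (-45, 130.4), (-40, 123.3), (-35, 123.1), (-30, 123.5), (-25, 123.4), (-20, 123.3), (-15, 122.4), (-10, 123.2), (-5, 122.9), (0, 123.0), (5, 123.9), (10, 130.1), (15, 131.5), (20, 131.2), (25, 131.2), (30, 130.8), (35, 131.0)]
[-1.07275434e+01  9.06010451e-04  1.08479787e+01] -209.99173239579267 210.01894395646676
lid x [ 13.50826215 186.47565313]
Q [(-60, 130.1), (-55, 128.8), (-50, 129.7), (-45, 128.8), (-40, 120.5), (-35, 121.2), (-30, 121.5), (-25, 121.0), (-20, 122.3), (-15, 121.5), (-10, 121.4), (-5, 121.1), (0, 122.1), (5, 125.0), (10, 129.8), (15, 129.6), (20, 129.4), (25, 130.3), (30, 129.8), (35, 130.2)]
[-11.10487148   1.4054131   12.43594677] -210.75512598167776 209.63007029176728
lid x [ 10.21288448 188.37671485]
[[ 0.373 -0.     0.928]
 [-0.928  0.001  0.373]
 [-0.001 -1.     0.   ]]
0 [-0.7026  0.7026 -0.0794  0.0794] [array([ 5.59454333e-02,  1.69909396e-01,  1.70612339e+00, -4.44089210e-16,
        1.26555987e+00,  2.81092907e-01]), array([-1.09249323e-01,  2.60368680e-01,  1.87869008e+00, -4.44089210e-16,
        1.00253390e+00,  1.15898151e-01])]
1 [-0.553   0.553   0.4407 -0.4407] [array([ 5.59454333e-02,  1.69909396e-01,  1.70612339e+00, -4.44089210e-16,
        1.26555987e+00, -1.28970342e+00]), array([-1.09249323e-01,  2.60368680e-01,  1.87869008e+00, -4.44089210e-16,
        1.00253390e+00, -1.45489818e+00])]
2 [-0.0794  0.0794  0.7026 -0.7026] [None, None]
3 [ 0.4407 -0.4407  0.553  -0.553 ] [array([ 5.59454333e-02,  1.69909396e-01,  1.70612339e+00, -4.44089210e-16,
        1.26555987e+00,  1.85188923e+00]), array([-1.09249323e-01,  2.60368680e-01,  1.87869008e+00, -4.44089210e-16,
        1.00253390e+00,  1.68669448e+00])]
```

Both cameras put the key top at z≈122 and the notch from y≈-42 to +7 in the rim frame, so its centre is about -17. That agrees with the 50 mm width. Next I close the gripper, touch the rim at y=+50 and start the sweep.

```bash
cat >> h.py <<'E'
O=[-0.7026,0.7026,-0.0794,0.0794]
O=list(np.array(O)/np.linalg.norm(O))
def F(n=4):
    r=[]
    for _ in range(n): r.append(bot.read_state()["ft_force"]); bot.dwell(0.03)
    return np.mean(r,0)
def rp():
    p=bot.read_state()["ee_pos"]; q=p[:2]-C; return np.round([q@ex,q@ey,p[2]-19],2)
E
python3 - <<'E'
from h import *
bot.move_gripper(0,30); print(bot.read_state()["grip_width"])
bot.move_to(W(-2,50,250),O)
bot.servo_line(W(-2,50,165),speed=120)
bot.dwell(.3); f0=F(8); np.save("f0.npy",f0); print(f0,rp())
hit=bot.servo_line(W(-2,50,143),speed=15,until_force=2.5)
bot.dwell(.3); print(hit,rp(),F(8)-f0,bot.read_state()["clock"])
c=bot.read_camera("scene"); cv2.imwrite("pics/s2.png",cv2.resize(c["image"][60:240,180:420],None,fx=3,fy=3))
E
```

```text
-0.25848488555959725
[0.00681429 0.47568369 0.03936013] [ -2.01  50.02 146.03]
True [ -2.05  50.01 128.15] [ 2.38471025 -0.42539169  3.04756153] 6.2833
```

View pics/s2.png

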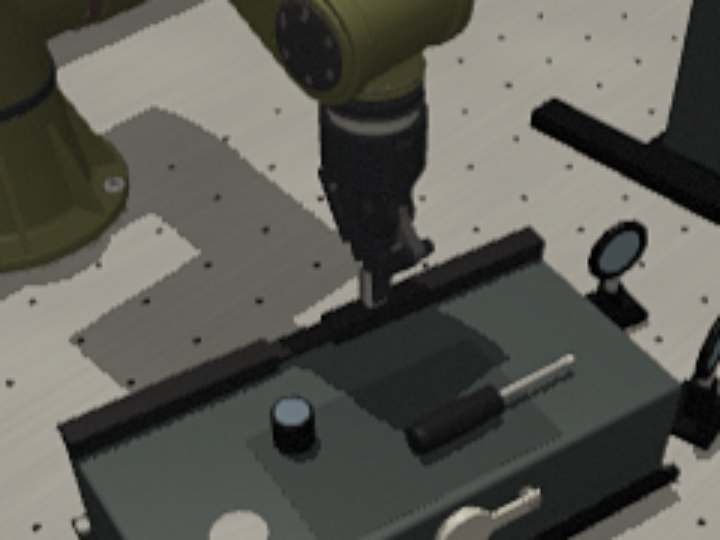

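The picture shows the closed fingertip resting on the rim left of the notch, at about (372,300) in the crop. The force is about 3 N and the tip is at z 128, which fits a depressed rim. Now I sweep toward -y in 5 mm steps.

```bash
python3 - <<'E'
from h import *
f0=np.load("f0.npy"); bot.dwell(.3)
z=bot.read_state()["ee_pos"][2]
for y in range(45,-21,-5):
    bot.servo_line(W(-2,y,z),speed=25); f=F(4)-f0
    print(y,rp(),f.round(2))
    if abs(f[0])>12 or abs(f[2])>12: break
print(bot.read_state()["clock"])
E
```

```text
45 [ -2.2   44.72 127.83] [-1.49 -2.37  3.41]
40 [ -1.94  39.79 127.97] [-0.4  -2.6   3.48]
35 [ -2.    34.8  127.95] [-0.65 -2.75  3.47]
30 [ -2.    29.78 127.95] [-0.8  -2.64  3.29]
25 [ -2.    24.78 127.96] [-0.36 -2.56  3.35]
20 [ -2.01  19.8  127.94] [-0.46 -2.57  4.17]
15 [ -2.02  14.8  127.91] [-0.38 -2.76  3.22]
10 [ -1.99   9.79 127.95] [-0.09 -1.87  3.59]
5 [ -2.02   4.82 127.95] [-0.27 -2.07  3.37]
0 [ -2.    -0.15 127.96] [-0.63 -1.13  3.16]
-5 [ -2.09  -5.01 127.83] [-0.27 -0.44 -0.51]
-10 [ -1.98 -10.01 128.  ] [-0.09 -0.09 -0.43]
-15 [ -1.99 -14.99 127.97] [-0.29 -0.21  0.23]
-20 [ -1.98 -19.99 127.99] [-0.38 -1.2   0.24]
13.4
```

The contact force vanished at y≈-5, exactly where the 22 mm tip should leave the notch edge. Now I press at the notch centre.

```bash
python3 - <<'E'
from h import *
f0=np.load("f0.npy")
bot.servo_line(W(-2,-17.5,147),speed=30); bot.dwell(.2);print(rp(),F()-f0)
for zt in (122,119,116,113.5):
    h=bot.servo_line(W(-2,-17.5,zt+19),speed=15,until_force=15); bot.dwell(.15); print(zt,h,rp(),(F()-f0).round(2))
h=bot.servo_line(W(-2,-17.5,110.5+19),speed=8,until_force=8); bot.dwell(.3); print("end",h,rp(),(F(8)-f0).round(2))
print(bot.read_state()["clock"])
for n,r in(("scene",(60,240,180,420)),("top",(110,290,200,440))):
    c=bot.read_camera(n); cv2.imwrite(f"pics/{n}3.png",cv2.resize(c["image"][r[0]:r[1],r[2]:r[3]],None,fx=3,fy=3))
E
```

```text
[ -2.  -17.5 128. ] [-0.03366904 -0.6318993  -0.02325764]
122 False [ -2.02 -17.49 122.05] [-0.98 -0.28  0.79]
119 False [ -1.89 -17.49 119.09] [ 0.32 -0.23  3.65]
116 False [ -1.89 -17.49 116.07] [-0.25 -0.66  4.94]
113.5 False [ -1.85 -17.49 113.69] [-0.6  -0.57  6.61]
end True [ -1.83 -17.49 111.92] [-3.5   0.05 10.41]
17.6
```

View pics/scene3.png

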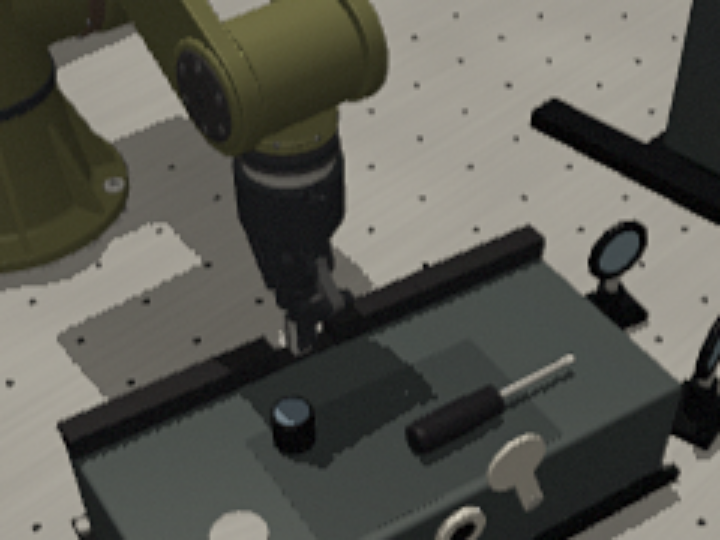

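View pics/top3.png

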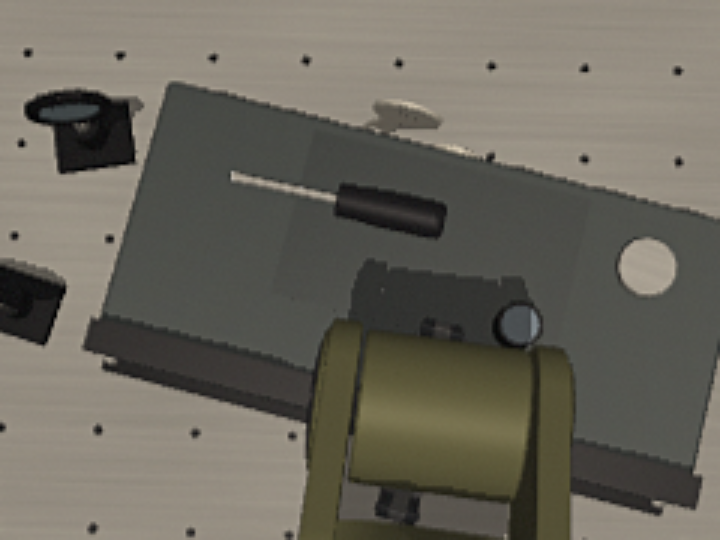

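The tip sits in the notch. The shutter blade has swung up to (517,465) in the crop, leaving the beam port at (463,522) uncovered. The tip is at z 112, the key's stop, with about 10 N on it, and the loose items haven't moved. I'll hand it in.

```bash
python3 - <<'E'
from h import *
bot.dwell(.3); print(rp(),(F(8)-np.load("f0.npy")).round(2))
bot.finish_job()
E
```

```text
[ -1.8  -17.47 111.95] [-3.65 -0.13 10.39]
the job is handed in; nothing more can be done
```

The release key is pressed all the way down, the beam shutter is open, and I handed the job in with the fingertip still holding the key. The handover gave no verdict.

- **Finding the notch:** I rested the closed fingertip on the rim at about 3 N, 50 mm left of its middle, and swept it right. Contact force dropped to zero at about y = -5 mm. That matches the notch centre of about -17.5 mm that both cameras showed.
- **Pressing the key:** I pressed at the notch centre until the fingertip reached a height of 112 mm, which is the key's rigid stop. It held about 10 N at the end, and every force I read stayed well under the 60 N limit.
- **Last checks:** The final pictures show the shutter blade swung clear of the beam port, and the loose items in view where they were. The screw jar and spare post were outside those close-ups, but the arm passed well above them. The arm's clock read about 18 s shortly before handover. No check failed, but a sideways force of about 3.6 N remained at the stop. I put that down to friction.

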